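# Show the learner where the chimney goes on the model house

### The job

Turn the freshly coated model house on its turntable, pushing gently on its square wooden baseboard with your fingertips, until the roof slope with the square opening faces straight across the table, away from you, towards the learner's stool; the coat is still wet, so do not touch the house itself. Then show the learner the next step: point straight down at the chimney on the drying board, holding your fingertips two or three centimetres above its middle for two seconds, and after that point in the same way at the middle of the opening in the roof, where the chimney belongs, for two seconds. Touch neither of them, pick nothing up, and leave everything else on the table where it is.

Things in the scene. Friction and masses are not known exactly. Their poses are not given: they have to be found in the camera images.
- turntable: Low round modelling turntable (grey foot, 180 mm across) fixed to the table; origin on its vertical axis, at the table surface. It does not turn itself: its x axis always points straight across the table, away from the robot. On it turn a round metal head of radius 95 mm and the square plywood baseboard under the house.
- baseboard (a joint): Angle of the turntable's top and baseboard in rad, counter-clockwise positive seen from above; 0 when the roof slope with the opening faces straight across the table (+x, towards the stool), at the start between 0.6 and 1.7. It turns freely past any angle, with light friction (1 to 2 N at a corner) that keeps it where it is left.
- slope_edge (a point): Middle of the upper edge of the baseboard on the side that the roof slope with the opening faces: 115 mm from the turntable's axis, at its top. The baseboard is 230 x 230 mm, centred on the axis, 12 mm thick, its underside 45 mm and its top 57 mm above the table, its sides along x and y when the joint is 0. The point's x axis points outward, its z up.
- house: Plaster model house fixed on the baseboard, wet: do not touch. Pitched roof 132 mm along x by 146 mm along y, from 124 mm above the table (under the eaves) to 178 mm at the ridge, along y over the middle. Origin at the middle of its underside, 57 mm above the table; x is the way the slope with the opening faces, z up. 42 to 49 mm of baseboard stay free all round.
- roof_opening (a point): Middle of the square opening (36 x 36 mm seen from above) in one roof slope, at the level of the roof's surface: in the house's frame 33 mm along x and 18 mm along y, 153 mm above the table. The point's z is up.
- chimney: Loose, light, stands on the drying board; rough plaster like the other pieces. Small square chimney, shaft 32 x 32 mm, projecting cap 42 x 42 mm, two short round flues on top; 70 mm tall, 110 g. Origin at the middle of its underside, z up.
- chimney_top (a point): Middle of the chimney's top, 70 mm above its underside (82 mm above the table); its z is up.
- drying_board: Plywood board on two battens fixed to the table, 210 x 210 mm, its top 12 mm above the table; carries the chimney, stairs, archway and trough, 100 mm apart in a square, in any order. Origin at the middle of its underside.
- stairs: Loose, light, stands on the drying board; rough plaster like the other pieces. Flight of four steps, 60 x 46 mm, 48 mm tall. Origin at the middle of its underside.
- archway: Loose, light, stands on the drying board; rough plaster like the other pieces. Round arch on two piers, 66 mm wide (y), 30 mm deep, 69 mm tall. Origin under its middle.
- trough: Loose, light, stands on the drying board; rough plaster like the other pieces. Rectangular open trough 40 x 64 mm, 30 mm tall. Origin at the middle of its underside.
- brush: Flat brush, 200 mm long, lying beyond the turntable; leave alone. Origin on its underside.
- spatula: Spatula, 190 mm long, lying near the robot; leave alone. Origin on its underside.
- sponge: Yellowish sponge block 95 x 62 x 36 mm on the far side; leave alone. Origin at the middle of its underside.
- tub: Empty white plastic tub, 92 mm across, 72 mm tall, on the left; leave alone. Origin at the middle of its underside.
Things that resemble listed ones, but are neither listed nor needed, are in the scene too. What is shaped like the chimney but black or blue is not meant.

How it is judged:
On the way, in this order (a step that is already met when the one before it is completed fails the run):
1. the roof slope with the opening faces straight across the table (within 14 degrees), at rest, with the fingers off the turntable, baseboard and house (x of slope_edge in the frame of turntable above 0.05 m and y of slope_edge in the frame of turntable between -0.0285 and 0.0285 m and velocity of joint baseboard between -0.05 and 0.05 rad/s and contact force between the fingers and turntable below 0.1 N), for 0.2 s.
2. pointing down at the chimney: the TCP within 25 mm sideways of its top's middle, fingertips about 3 to 60 mm above it, tool within 42 degrees of straight down, for 1.5 s (horizontal distance between the grasp point and chimney_top below 0.025 m and z of the grasp point in the frame of chimney_top between 0.022 and 0.08 m and angle between the grasp point's own z axis and vertical above 2.4 rad), for 1.5 s.
3. pointing down at the opening in the roof in the same way for 1.5 s (horizontal distance between the grasp point and roof_opening below 0.025 m and z of the grasp point in the frame of roof_opening between 0.022 and 0.08 m and angle between the grasp point's own z axis and vertical above 2.4 rad), for 1.5 s.
At the end, for the whole second after the job is handed in: The roof slope with the opening still faces straight across the table within 14 degrees and is at rest; the chimney stands upright where it stood (within 6 mm), as do the other pieces on the drying board, and the brush, spatula, sponge and tub lie where they were (within 15 mm) (x of slope_edge in the frame of turntable above 0.05 m and y of slope_edge in the frame of turntable between -0.0285 and 0.0285 m and velocity of joint baseboard between -0.05 and 0.05 rad/s and distance of each of chimney, stairs, archway, trough from where it was at the start of the episode below 0.006 m and distance of each of brush, spatula, sponge, tub from where it was at the start of the episode below 0.015 m and angle between chimney's own z axis and vertical below 0.1 rad and linear speed of chimney below 0.02 m/s); the robot touches nothing.
It fails at once if the wet house is touched (more than 0.3 N) (contact force between any of the fingers, the arm and house above 0.3 N).
It fails at once if the baseboard or turntable is pushed roughly (over 30 N) (contact force between any of the fingers, the arm and turntable above 30 N).
It fails at once if the chimney is touched, or lifted or moved by more than 6 mm (contact force between any of the fingers, the arm and chimney above 0.3 N or distance of chimney from where it was at the start of the episode above 0.006 m).
It fails at once if another piece on the drying board is touched or moved by more than 6 mm (contact force between any of the fingers, the arm and stairs above 0.3 N or contact force between any of the fingers, the arm and archway above 0.3 N or contact force between any of the fingers, the arm and trough above 0.3 N or distance of any of stairs, archway, trough from where it was at the start of the episode above 0.006 m).
It fails at once if the brush, spatula, sponge or tub is moved by more than 15 mm (distance of any of brush, spatula, sponge, tub from where it was at the start of the episode above 0.015 m).
It also fails if it takes over 61 s, if anything falls off the work surface, if the arm or the gripper's body presses on something with over 40 N, if the wrist force passes 120 N, or if a joint passes its speed limit or range.

### The arm

A 7-joint arm with a two-finger parallel gripper is mounted at the origin on the work surface. World frame = base frame: x ahead of the robot, y to its left, z up, the work surface at z = 0. Lengths are in m, angles in rad, forces in N, time in s.
With the tool pointing down it reaches from about 0.35 to 0.9 m from the base axis. Payload 8.1 kg.
Tool frame: the origin (TCP) lies between the finger pads, 19 mm behind the fingertips; this is the grasp point; z points along the fingers, y is the line along which they close (so a half turn about z gives the same grasp; the last joint's range is limited). The gripper opens to 92 mm and grips with 3 to 60 N. Pads are 19 mm wide; open, the fingers measure 130 mm over their backs; the gripper's body (75 mm by 190 mm) begins 47 mm behind the grasp point.
Start: joints at [-1.21, 0.434, 0.025, 1.573, -0.012, 1.134, -0.075], TCP at [0.28, 0.559, 0.246] pointing down, gripper open.
Joint ranges: [-2.62, 2.62], [-0.44, 2.09], [-1.27, 1.32], [0.08, 2.57], [-1.32, 4.46], [0.12, 2], [-2.74, 2.74]. Speed limits (rad/s): [2.22, 2.22, 3.01, 3.01, 3.14, 3.14, 3.14].

### API

Orientations are given as a rotation vector (axis times angle).
In Python, from cell import observe, get_image, camera_params, sign_off, silhouettes gives the robot as it stands. The module is installed in compiled form; this text tells all that it offers.
- The arm moves only by the tool jog_arm, never from a script. Its argument "motion" is a list that holds one entry, the list of rows, each a list of 7 numbers: the shift along the tool's x, y, z in m, then the turn, a rotation vector about the tool's x, y, z in rad, then the closure, from -1 (fully open) to 1 (shut), so that 0 is half open. In form: [[[dx, dy, dz, wx, wy, wz, hand], ...]]. A call has 1 to 10 rows; each row is the pose to reach, as a shift and turn from the pose commanded when the call began, along the tool's axes at that moment; what a row does not reach only later rows make up. A row lasts 1/12 s, in which the tool goes at most 41.7 mm and 7.16 degrees, less where a joint would pass 70% of its speed; a pose out of reach is approached as far as the arm can. A call with a gripper value outside its range is refused whole. The fingers move at their own pace and stop on an object; "force" is the grip in N (left out, the last holds). Time passes only in rows, so rows that repeat a pose let the fingers close. It gives the time, the measured TCP pose, the force, the opening and the grip force at its end, in the units of the state.
- observe(): the state, without advancing time (a new reading comes with each control period).
- get_image(name): name is "side" or "top"; returns the picture (400x640x3 uint8, red, green, blue); there is no depth.
- camera_params(name): a dict with "vertical_fov" (degrees; the focal length in pixels is half the picture's height over the tangent of half this angle, whatever the lens; pixels are square), "cx", "cy" (the principal point, pixels), "T" (4x4, takes a point from camera to world coordinates). Camera axes: x right, y down, z forward; pixel columns grow to the right and rows downward; lengths in m; the calibration is good to about 2 mm. A picture is of the moment at which its call begins. camera_params takes no time and is no camera call.
- sign_off(): hands the job in; it is judged then, once.
Trained networks look in the newest picture that a camera, given by its name, has taken for a name from the list of things; names that differ only in an ending like _2 or _b are one class to them, and where a whole thing is asked for, a point or a joint stands for the part that bears it (a point fixed in the world has none). Each returns a list of dicts, best first, with "p" (0 to 1); they miss things now and then, are a little off and sometimes report something else, mostly with a low value. They report only what shows in the picture. A call takes as long as a camera call. They do not tell look-alikes from the thing itself.
- silhouettes(query, camera): "mask" (400x640 bool, what is visible of it) and "pixel" ([column, row] in pixels, amid what is visible of it).
The state is a dict: "clock": time; "joints": joint angles; "dq": joint speeds; "joint_efforts": joint torques, N m; "position": TCP position; "ee_rot": TCP orientation; "force": force on the tool from outside, world axes, zero at the start; "ft_torque": the same for the moment, N m; "width": opening from 0.0 (shut) to 1.0 (fully open); "gripper_force": force on a finger pad.
Only numpy, scipy, OpenCV 4.12 (cv2) and the standard library are available. Lean on these libraries where they do the work, as an engineer would, in place of code of your own. Each camera call takes 0.05 s, during which the arm holds its last target. There are 200 camera calls.

## Working session

There is one attempt and no reset: what is moved stays moved. The work goes in short steps, Python scripts to look and compute and a tool call to move; the robot and the scene stay as the last step left them, time stands still between calls to the robot, and variables do not carry over. Pictures are saved under pics/ and viewed, at most 10 in all, crops included, and the job is handed in when it is done.

Besides the shell and the picture viewer there is one more tool, called after "Call:" as name([rows], argument=value, ...), one row to a line, values as JSON. jog_arm: Moves the arm, as the interface text tells. Its arguments: {"type":"object","properties":{"motion":{"type":"array"},"force":{"type":"number"}},"required":["motion"]}

```bash
mkdir -p pics; cat > h.py <<'E'
import numpy as np, cv2
from cell import *
def cam(n):
    p=camera_params(n); f=200/np.tan(np.radians(p["vertical_fov"])/2); return f,p["cx"],p["cy"],np.array(p["T"])
def ray(n,px,z):
    f,cx,cy,T=cam(n); d=T[:3,:3]@np.array([(px[0]-cx)/f,(px[1]-cy)/f,1]); o=T[:3,3]
    return o+d*(z-o[2])/d[2]
def proj(n,P):
    f,cx,cy,T=cam(n); q=T[:3,:3].T@(np.asarray(P)-T[:3,3]); return np.array([cx+f*q[0]/q[2],cy+f*q[1]/q[2]])
def save(n,fn,crop=None,s=1):
    im=get_image(n)
    if crop: a,b,c,d=crop; im=im[b:d,a:c]
    cv2.imwrite("pics/"+fn,cv2.resize(im[:,:,::-1],None,fx=s,fy=s,interpolation=cv2.INTER_CUBIC))
E
python3 - <<'E'
from h import *
for n in("top","side"):
    save(n,n+"0.png"); f,cx,cy,T=cam(n); print(n,f,cx,cy,T.round(3).tolist())
for q in("turntable","chimney","house","roof_opening","baseboard"):
    for r in silhouettes(q,"top")[:3]: print(q,r["p"],r["pixel"],r["mask"].sum(), ray("top",r["pixel"],0.06).round(3))
o=observe(); print(o)
E
```

```text
top 477.3842259743908 305.14014870943623 190.99384271003947 [[0.012, -0.994, 0.108, 0.398], [-1.0, -0.01, 0.016, -0.019], [-0.014, -0.108, -0.994, 1.556], [0.0, 0.0, 0.0, 1.0]]
side 416.79648125849974 313.2394520582319 192.47623896942832 [[0.923, -0.299, 0.242, 0.265], [-0.385, -0.692, 0.61, -0.724], [-0.015, -0.656, -0.754, 1.027], [0.0, 0.0, 0.0, 1.0]]
turntable 0.92 [263.0, 193.4] 5269 [0.552 0.137 0.06 ]
turntable 0.18 [166.4, 233.0] 730 [0.424 0.438 0.06 ]
chimney 0.74 [391.3, 183.5] 207 [ 0.587 -0.267  0.06 ]
chimney 0.74 [469.8, 160.0] 191 [ 0.664 -0.515  0.06 ]
chimney 0.61 [322.0, 256.5] 637 [ 0.357 -0.051  0.06 ]
house 0.88 [260.4, 188.2] 2301 [0.568 0.146 0.06 ]
roof_opening 0.62 [259.7, 188.8] 2249 [0.566 0.148 0.06 ]
baseboard 0.63 [265.4, 194.0] 5306 [0.55  0.129 0.06 ]
{'clock': 0.35, 'joints': array([-1.20957511,  0.43469878,  0.0249776 ,  1.57338636, -0.01159451,
        1.13397025, -0.07511385]), 'dq': array([-0.00019554, -0.00252626, -0.00103563, -0.0016848 ,  0.00040739,
        0.00108333,  0.00033376]), 'joint_efforts': array([-1.33346595e-03, -6.66959810e+01,  9.82608050e-01, -3.14342058e+01,
       -6.05814205e-02,  3.67080176e-02,  9.09291066e-05]), 'position': array([0.27959031, 0.55888457, 0.24534581]), 'ee_rot': array([-7.22166556e-01, -3.05742608e+00,  4.96368959e-04]), 'force': array([-0.10034053,  0.01836045, -0.03708117]), 'ft_torque': array([ 0.01594887, -0.01627965,  0.02823113]), 'gripper_force': 0.0, 'width': 1.0012892227808874}
```

View pics/top0.png

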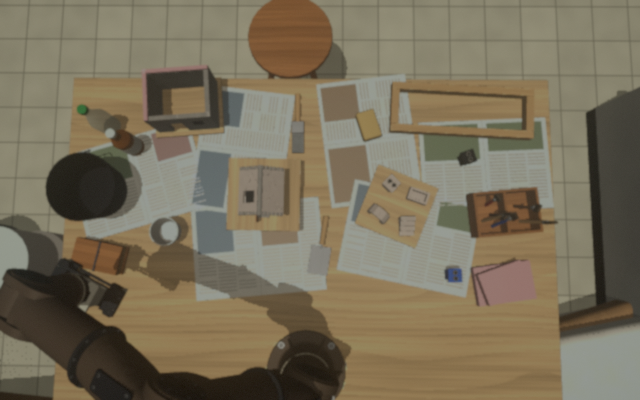

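View pics/side0.png

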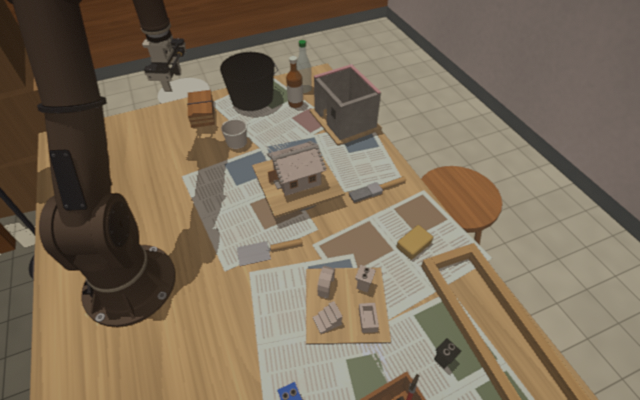

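The top view shows the house at (261,192) with its opening at about (249,197), facing left (+y), so the angle is about 1.5 rad. The drying board is at (397,206).

Candidates for the chimney:
- (391,184): plaster with two flues, on the board. This is my choice.
- (468,157): black.
- (454,274): blue.

The side view agrees, with the chimney at (366,278).

```bash
python3 - <<'E'
from h import *
save("top","c1.png",(220,145,450,255),3.4)
m=[r for r in silhouettes("turntable","top")][0]["mask"]
h=silhouettes("house","top")[0]["mask"]
m=(m|h).astype(np.uint8)
c=max(cv2.findContours(m,0,2)[0],key=cv2.contourArea)[:,0]
W=np.array([ray("top",p,0.057)[:2] for p in c.astype(float)],np.float32)
print(cv2.minAreaRect(W))
c=max(cv2.findContours(h.astype(np.uint8),0,2)[0],key=cv2.contourArea)[:,0]
print(cv2.minAreaRect(np.array([ray("top",p,0.13)[:2] for p in c.astype(float)],np.float32)))
for q in("chimney",):
  for n in("top","side"):
    get_image(n)
    for r in silhouettes(q,n)[:4]: print(n,r["p"],r["pixel"],ray(n,r["pixel"],0.07).round(3))
for q in("brush","spatula","sponge","tub","drying_board"):
    r=silhouettes(q,"top")
    for r in r[:2]: print(q,r["p"],r["pixel"],ray("top",r["pixel"],0.02).round(3))
E
```

```text
((0.5524383783340454, 0.13505227863788605), (0.22980345785617828, 0.2296706587076187), 89.54383087158203)
((0.5461024045944214, 0.13531866669654846), (0.16940471529960632, 0.13813351094722748), 0.5400655269622803)
top 0.75 [393.0, 183.8] [ 0.585 -0.271  0.07 ]
top 0.73 [454.1, 279.9] [ 0.291 -0.455  0.07 ]
top 0.7 [466.4, 156.9] [ 0.672 -0.501  0.07 ]
side 0.67 [363.1, 275.0] [ 0.582 -0.263  0.07 ]
side 0.63 [447.5, 353.3] [ 0.666 -0.517  0.07 ]
side 0.55 [290.1, 391.1] [ 0.308 -0.453  0.07 ]
brush 0.8 [298.0, 129.7] [0.767 0.031 0.02 ]
spatula 0.88 [320.4, 255.6] [ 0.358 -0.046  0.02 ]
sponge 0.73 [366.6, 125.4] [ 0.783 -0.194  0.02 ]
tub 0.82 [164.0, 229.0] [0.437 0.458 0.02 ]
drying_board 0.95 [395.0, 204.4] [ 0.525 -0.285  0.02 ]
```

View pics/c1.png

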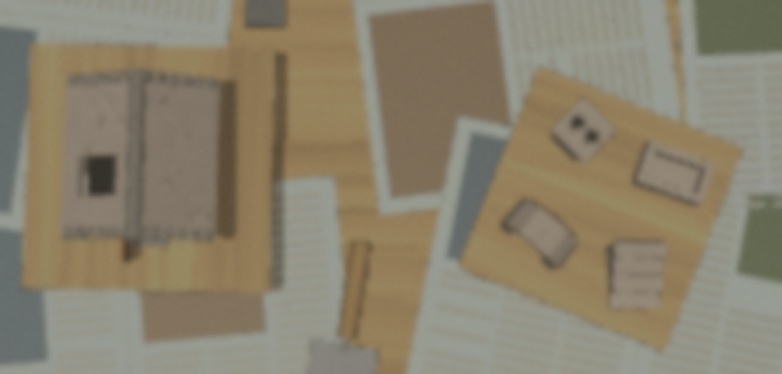

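The crop confirms my choice: a plaster chimney with two flues at (391.5,183) and the opening at (249,196.5). The board is square to the world axes, centred at (0.552, 0.135), with an angle of about 1.56.

I'll turn it clockwise by about 89°. The shut fingertips will push the right edge near its near corner, following the arc on the robot's side.

Call:
jog_arm([
  [[-0.43,-0.443,0,0,0,1.106,1],[-0.43,-0.443,0,0,0,1.106,1],[-0.43,-0.443,0,0,0,1.106,1],[-0.43,-0.443,0,0,0,1.106,1],[-0.43,-0.443,0,0,0,1.106,1],[-0.43,-0.443,0,0,0,1.106,1],[-0.43,-0.443,0,0,0,1.106,1],[-0.43,-0.443,0,0,0,1.106,1],[-0.43,-0.443,0,0,0,1.106,1],[-0.43,-0.443,0,0,0,1.106,1]],
], force=5)

```text
clock: 1.78
position: [0.4056, 0.1599, 0.2459]
ee_rot: [-2.228, -2.215, -0.002]
force: [1.4, 0.6, 0.2]
width: 0.324
gripper_force: 0.0
```

```bash
cat >> h.py <<'E'
from scipy.spatial.transform import Rotation as Ro
def rel(P,yaw):
    "row to reach world P, tool down with tool y at angle yaw"
    o=observe(); R=Ro.from_rotvec(o["ee_rot"])
    y=np.array([np.cos(yaw),np.sin(yaw),0]); z=np.array([0,0,-1.]); G=Ro.from_matrix(np.c_[np.cross(y,z),y,z])
    return np.r_[R.inv().apply(np.array(P)-o["position"]),(R.inv()*G).as_rotvec()].round(3).tolist()
def arc(a,n,end,off=0.085,d=0.011,z=0.054,c=(0.552,0.135)):
    rows=[]
    for t in np.linspace(a,end,n+1)[1:]:
        s,k=np.sin(-t),np.cos(-t); p=np.array([-off,-0.115-d])
        rows.append(rel([c[0]+k*p[0]-s*p[1],c[1]+s*p[0]+k*p[1],z],-t))
    return rows
E
python3 -c "
from h import *
o=observe();print(o['clock'],o['position'],o['ee_rot'],o['width']);print(rel([.467,-.03,.245],0))"
```

```text
1.7833 [0.40561204 0.15987049 0.24586409] [-2.22806001e+00 -2.21461051e+00 -1.71791262e-03] 0.32384538327833845
[-0.189, 0.063, 0.001, 0.001, -0.001, -0.006]
```

Call:
jog_arm([
  [[-0.189,0.063,0,0,0,-0.006,1],[-0.189,0.063,0,0,0,-0.006,1],[-0.189,0.063,0,0,0,-0.006,1],[-0.189,0.063,0,0,0,-0.006,1],[-0.189,0.063,0,0,0,-0.006,1],[-0.189,0.063,0,0,0,-0.006,1],[-0.189,0.063,0,0,0,-0.006,1],[-0.189,0.063,0,0,0,-0.006,1],[-0.189,0.063,0,0,0,-0.006,1],[-0.189,0.063,0,0,0,-0.006,1]],
])

```text
clock: 2.62
position: [0.4683, -0.0258, 0.2455]
ee_rot: [-2.211, -2.231, -0.0]
force: [-0.2, 0.0, -0.3]
width: 0.013
gripper_force: 0.0
```

```bash
python3 -c "
from h import *
o=observe();print(o['clock'],o['position'],o['ee_rot'],o['width'],o['force']);print(rel([.467,-.025,.055],0))
save('side','s1.png',(180,80,480,300),2.6)"
```

```text
2.6167 [ 0.4683469  -0.02581113  0.24547184] [-2.21064756e+00 -2.23146363e+00 -3.38034864e-04] 0.013080417965059779 [-0.16200095  0.03363967 -0.2882909 ]
[0.001, -0.001, 0.19, -0.0, -0.001, 0.009]
```

View pics/s1.png

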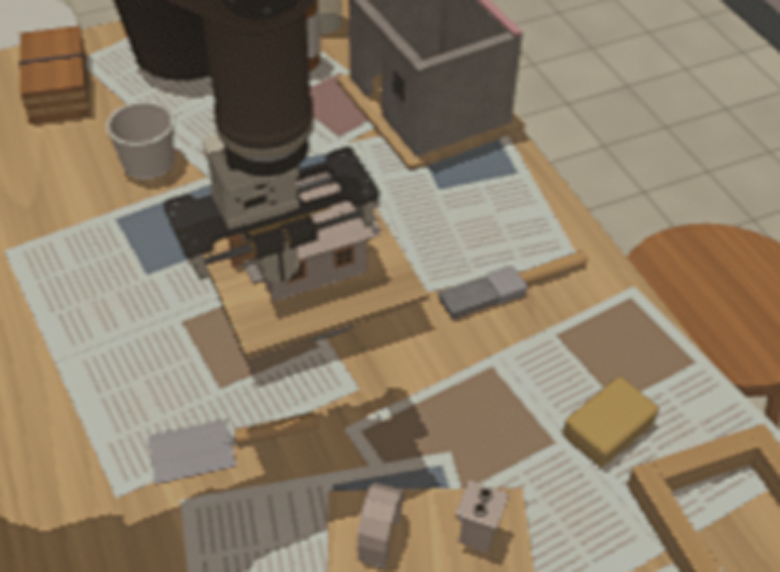

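The side crop shows the shut gripper with its long axis along the board edge. The spatula handle (crop 285,425) is clear of the path down.

Call:
jog_arm([
  [[0,0,0.03,0,0,0.009,1],[0,0,0.06,0,0,0.009,1],[0,0,0.09,0,0,0.009,1],[0,0,0.12,0,0,0.009,1],[0,0,0.15,0,0,0.009,1],[0,0,0.17,0,0,0.009,1],[0,0,0.185,0,0,0.009,1],[0,0,0.19,0,0,0.009,1],[0,0,0.19,0,0,0.009,1]],
])

```text
clock: 3.42
position: [0.4678, -0.0266, 0.0547]
ee_rot: [-2.222, -2.219, 0.002]
force: [-0.6, -0.0, -0.3]
width: 0.004
gripper_force: 0.0
```

```bash
python3 -c "
from h import *
o=observe();print(o['position'],o['ee_rot'],o['force'])
for d in (.02,.011): print(rel([.467,.135-.115-d,.054],0))
for r in arc(0,8,.4): print(r)"
```

```text
[ 0.46784651 -0.02663207  0.05466911] [-2.22156987 -2.21919624  0.00249896] [-0.58518314 -0.04660495 -0.31459441]
[0.027, -0.001, 0.001, -0.002, 0.0, -0.001]
[0.036, -0.001, 0.001, -0.002, 0.0, -0.001]
[0.04, -0.007, 0.001, -0.002, 0.0, 0.049]
[0.045, -0.013, 0.001, -0.002, 0.0, 0.099]
[0.05, -0.019, 0.001, -0.002, 0.0, 0.149]
[0.055, -0.024, 0.001, -0.002, 0.0, 0.199]
[0.061, -0.029, 0.001, -0.002, 0.0, 0.249]
[0.066, -0.034, 0.001, -0.002, 0.0, 0.299]
[0.072, -0.039, 0.001, -0.002, 0.0, 0.349]
[0.079, -0.043, 0.001, -0.002, 0.001, 0.399]
```

Call:
jog_arm([
  [[0.015,0,0,0,0,0,1],[0.027,0,0,0,0,0,1],[0.036,-0.001,0,0,0,0,1],[0.04,-0.007,0,0,0,0.05,1],[0.045,-0.013,0,0,0,0.1,1],[0.05,-0.019,0,0,0,0.15,1],[0.055,-0.024,0,0,0,0.2,1],[0.061,-0.029,0,0,0,0.25,1],[0.066,-0.034,0,0,0,0.3,1],[0.079,-0.043,0,0,0,0.4,1]],
])

```text
clock: 4.25
position: [0.4256, 0.0509, 0.0564]
ee_rot: [2.623, 1.729, 0.001]
force: [-2.3, -2.4, 2.2]
width: 0.005
gripper_force: 1.2
```

```bash
python3 -c "
from h import *
o=observe();print(o['position'],o['ee_rot'],o['force'])
save('side','s2.png',(180,80,480,300),2.6)
for r in arc(.4,10,.95): print(r)"
```

```text
[0.42557532 0.05085985 0.0563996 ] [2.62264718e+00 1.72854656e+00 6.42544638e-04] [-2.26046184 -2.41031665  2.24238714]
[0.003, -0.005, 0.002, -0.003, -0.001, 0.043]
[0.008, -0.011, 0.002, -0.003, -0.001, 0.098]
[0.014, -0.018, 0.002, -0.003, -0.001, 0.153]
[0.02, -0.024, 0.002, -0.003, -0.001, 0.208]
[0.026, -0.029, 0.002, -0.003, -0.0, 0.263]
[0.032, -0.035, 0.002, -0.003, -0.0, 0.318]
[0.039, -0.039, 0.002, -0.003, -0.0, 0.373]
[0.046, -0.044, 0.002, -0.003, -0.0, 0.428]
[0.053, -0.048, 0.002, -0.003, -0.0, 0.483]
[0.061, -0.052, 0.002, -0.003, -0.0, 0.538]
```

View pics/s2.png

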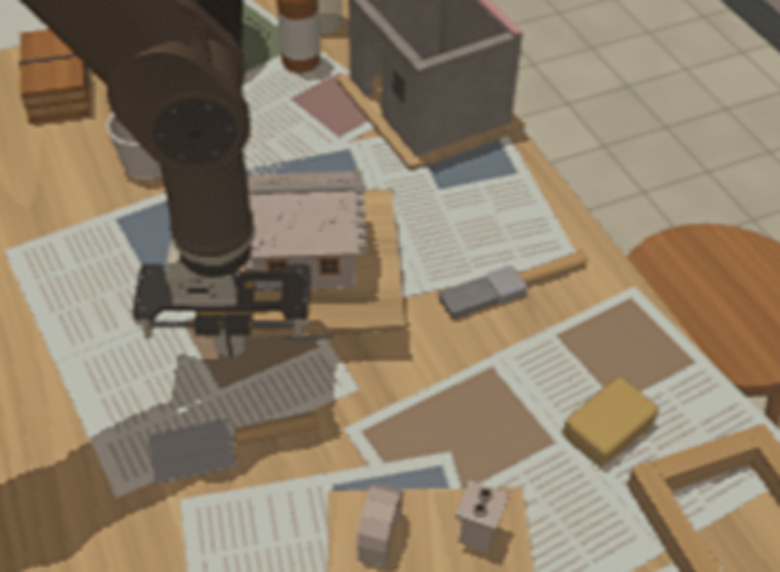

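The crop shows the board turning clockwise with the gripper (crop 220,320), and the house stays clear. The force is low, so I'll carry on.

Call:
jog_arm([
  [[0.003,-0.005,0.002,0,0,0.043,1],[0.008,-0.011,0.002,0,0,0.098,1],[0.014,-0.018,0.002,0,0,0.153,1],[0.02,-0.024,0.002,0,0,0.208,1],[0.026,-0.029,0.002,0,0,0.263,1],[0.032,-0.035,0.002,0,0,0.318,1],[0.039,-0.039,0.002,0,0,0.373,1],[0.046,-0.044,0.002,0,0,0.428,1],[0.053,-0.048,0.002,0,0,0.483,1],[0.061,-0.052,0.002,0,0,0.538,1]],
])

```text
clock: 5.13
position: [0.3998, 0.1289, 0.0538]
ee_rot: [-2.985, -0.973, 0.004]
force: [-5.9, 0.1, 2.5]
width: 0.002
gripper_force: 2.5
```

```bash
python3 -c "
from h import *
o=observe();print(o['position'],o['ee_rot'],o['force'],o['joints'].round(2))
for r in arc(.95,10,1.5): print(r)"
```

```text
[0.39981384 0.12893735 0.05384553] [-2.985046   -0.97307322  0.00417165] [-5.9297908   0.10145701  2.54205399] [-0.98  0.49  0.72  2.3  -0.63  0.56 -0.7 ]
[0.006, -0.008, -0.0, -0.003, 0.002, 0.064]
[0.012, -0.015, -0.0, -0.003, 0.002, 0.119]
[0.017, -0.021, -0.0, -0.002, 0.002, 0.174]
[0.023, -0.027, -0.0, -0.002, 0.002, 0.229]
[0.029, -0.032, -0.0, -0.002, 0.002, 0.284]
[0.036, -0.037, -0.0, -0.002, 0.002, 0.339]
[0.043, -0.042, -0.0, -0.002, 0.002, 0.394]
[0.05, -0.047, -0.0, -0.002, 0.002, 0.449]
[0.057, -0.051, -0.0, -0.002, 0.003, 0.504]
[0.065, -0.054, -0.0, -0.002, 0.003, 0.559]
```

Call:
jog_arm([
  [[0.006,-0.008,0,0,0,0.064,1],[0.012,-0.015,0,0,0,0.119,1],[0.017,-0.021,0,0,0,0.174,1],[0.023,-0.027,0,0,0,0.229,1],[0.029,-0.032,0,0,0,0.284,1],[0.036,-0.037,0,0,0,0.339,1],[0.043,-0.042,0,0,0,0.394,1],[0.05,-0.047,0,0,0,0.449,1],[0.056,-0.05,0,0,0,0.49,1],[0.058,-0.052,0,0,0,0.515,1]],
])

```text
clock: 5.97
position: [0.4164, 0.2067, 0.0537]
ee_rot: [-3.134, -0.185, 0.005]
force: [-2.8, 0.5, -2.0]
width: 0.004
gripper_force: 1.6
```

```bash
cat > ang.py <<'E'
from h import *
im=get_image("top"); m=silhouettes("turntable","top")[0]["mask"]; h=silhouettes("house","top")[0]["mask"]
for k,z in((m|h,.057),(h,.15)):
    c=max(cv2.findContours(k.astype(np.uint8),0,2)[0],key=cv2.contourArea)[:,0]
    print(cv2.minAreaRect(np.array([ray("top",p,z)[:2] for p in c.astype(float)],np.float32)))
cv2.imwrite("pics/a%d.png"%(100*observe()["clock"]),cv2.resize(im[120:260,170:420,::-1],None,fx=3.2,fy=3.2))
o=observe();print(o['clock'],o['position'],o['ee_rot'],o['force'],o['joints'].round(2))
E
python3 ang.py; ls pics
```

```text
((0.5526595115661621, 0.13579575717449188), (0.22916309535503387, 0.23337900638580322), 6.616601943969727)
((0.5503383278846741, 0.13747014105319977), (0.13402414321899414, 0.15165647864341736), 6.95564603805542)
6.1167 [0.41669994 0.20585907 0.05371943] [-3.13451888 -0.18713689  0.0031885 ] [-4.51439137  3.11431257 -0.58459934] [-1.19  0.6   0.87  2.2  -0.77  0.68 -1.22]
a611.png
c1.png
s1.png
s2.png
side0.png
top0.png
```

About 6.7° is left, so one more small push.

```bash
python3 -c "
from h import *
for r in arc(1.45,4,1.57): print(r)"
```

```text
[0.002, -0.002, -0.0, -0.002, 0.002, 0.028]
[0.005, -0.006, -0.0, -0.002, 0.002, 0.058]
[0.008, -0.009, -0.0, -0.002, 0.002, 0.088]
[0.011, -0.013, -0.0, -0.001, 0.002, 0.118]
```

Call:
jog_arm([
  [[0.002,-0.002,0,0,0,0.028,1],[0.005,-0.005,0,0,0,0.058,1],[0.008,-0.007,0,0,0,0.088,1],[0.01,-0.008,0,0,0,0.105,1],[0.011,-0.008,0,0,0,0.115,1],[0.011,-0.008,0,0,0,0.115,1],[0,-0.008,0,0,0,0.115,1],[-0.02,-0.008,0,0,0,0.115,1],[-0.03,-0.008,0,0,0,0.115,1],[-0.03,-0.008,0,0,0,0.115,1]],
])

```text
clock: 6.95
position: [0.385, 0.2087, 0.0537]
ee_rot: [-3.141, -0.003, 0.003]
force: [-0.1, -0.3, 0.2]
width: 0.005
gripper_force: 0.0
```

```bash
python3 ang.py; ls pics
```

```text
((0.5514453053474426, 0.13387314975261688), (0.23232778906822205, 0.23489636182785034), 1.692926287651062)
((0.5482497811317444, 0.1369229406118393), (0.13436274230480194, 0.1485995352268219), 0.5470409989356995)
7.1 [0.38831762 0.20947375 0.05400768] [-3.14077228e+00 -2.03954236e-03 -2.64605508e-03] [-0.57691386  0.44477374 -0.24907412] [-1.27  0.59  0.92  2.26 -0.8   0.66 -1.33]
a611.png
a710.png
c1.png
s1.png
s2.png
side0.png
top0.png
```

View pics/a710.png

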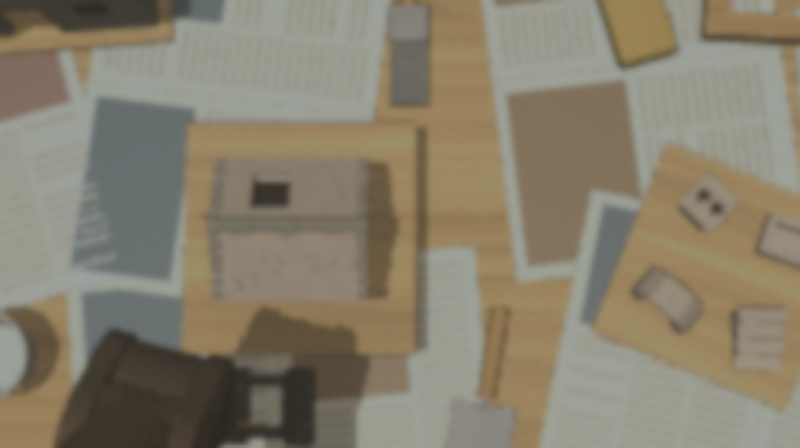

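Call:
jog_arm([
  [[-0.01,0,-0.03,0,0,0,1],[-0.01,0,-0.07,0,0,0,1],[-0.01,0,-0.11,0,0,0,1],[-0.01,0,-0.15,0,0,0,1],[-0.01,0,-0.19,0,0,0,1],[-0.01,0,-0.21,0,0,0,1],[-0.01,0,-0.21,0,0,0,1]],
])

```text
clock: 7.68
position: [0.3807, 0.2098, 0.2679]
ee_rot: [-3.135, 0.001, -0.009]
force: [1.0, 1.6, 0.4]
width: 0.005
gripper_force: 0.0
```

```bash
python3 - <<'E'
from h import *
# chimney top: mask centre at z~0.08 from both cameras; target yaw = azimuth-ish
for n in("top","side"):
    get_image(n)
    for r in silhouettes("chimney",n)[:3]:
        print(n,r["p"],r["pixel"],ray(n,r["pixel"],.07).round(3),ray(n,r["pixel"],.05).round(3))
print("crop flues",ray("top",(391.5,183),.08), "opening", proj("top",[.552+.033,.135+.018,.153]))
print(rel([.4,-.1,.25],-.4)); print(observe()["position"])
E
```

```text
top 0.5 [468.0, 157.7] [ 0.67  -0.506  0.07 ] [ 0.674 -0.513  0.05 ]
top 0.5 [454.0, 275.8] [ 0.303 -0.455  0.07 ] [ 0.302 -0.46   0.05 ]
top 0.49 [391.6, 183.9] [ 0.585 -0.266  0.07 ] [ 0.587 -0.27   0.05 ]
side 0.93 [447.3, 351.0] [ 0.668 -0.512  0.07 ] [ 0.677 -0.508  0.05 ]
side 0.67 [291.7, 393.7] [ 0.31 -0.46  0.07] [ 0.311 -0.454  0.05 ]
side 0.54 [364.9, 276.4] [ 0.584 -0.268  0.07 ] [ 0.591 -0.259  0.05 ]
crop flues [ 0.58617067 -0.26442617  0.08      ] opening [254.64420924 178.92921219]
[0.023, 0.309, 0.013, 0.0, 0.001, -1.17]
[0.37698174 0.20893028 0.26297076]
```

The house now faces across the table: the opening shows at about (254,180), and the model predicts (254.6,178.9). The chimney top is at about (0.585, -0.266), and both cameras agree.

```bash
python3 -c "
from h import *
print(rel([.585,-.266,.24],-.43))"
```

```text
[0.208, 0.475, 0.023, 0.0, 0.001, -1.14]
```

Call:
jog_arm([
  [[0.208,0.475,0,0,0,-1.14,1],[0.208,0.475,0,0,0,-1.14,1],[0.208,0.475,0,0,0,-1.14,1],[0.208,0.475,0,0,0,-1.14,1],[0.208,0.475,0,0,0,-1.14,1],[0.208,0.475,0,0,0,-1.14,1],[0.208,0.475,0,0,0,-1.14,1],[0.208,0.475,0,0,0,-1.14,1],[0.208,0.475,0,0,0,-1.14,1],[0.208,0.475,0,0,0,-1.14,1]],
])

```text
clock: 8.72
position: [0.5161, -0.1056, 0.2619]
ee_rot: [-2.729, -1.553, 0.005]
force: [1.5, 0.2, -0.4]
width: 0.006
gripper_force: 0.0
```

```bash
python3 -c "
from h import *
o=observe();print(o['position'],o['ee_rot'],o['joints'].round(2),rel([.585,-.266,.24],-.43))"
```

```text
[ 0.5161389  -0.10559158  0.2618743 ] [-2.72941625 -1.55341932  0.00546796] [-0.61  0.35  0.95  1.84 -0.31  1.12 -0.08] [-0.103, 0.141, 0.022, -0.003, 0.002, -0.106]
```

Call:
jog_arm([
  [[-0.103,0.141,0.022,0,0,-0.106,1],[-0.103,0.141,0.022,0,0,-0.106,1],[-0.103,0.141,0.022,0,0,-0.106,1],[-0.103,0.141,0.022,0,0,-0.106,1],[-0.103,0.141,0.022,0,0,-0.106,1],[-0.103,0.141,0.022,0,0,-0.106,1],[-0.103,0.141,0.022,0,0,-0.106,1],[-0.103,0.141,0.022,0,0,-0.106,1]],
])

```text
clock: 9.38
position: [0.5837, -0.2638, 0.2407]
ee_rot: [-2.647, -1.689, 0.002]
force: [-0.7, 0.4, 0.1]
width: 0.006
gripper_force: 0.0
```

```bash
python3 -c "
from h import *
o=observe();print(o['position'],o['ee_rot'],rel([.585,-.266,.13],-.43))
save('side','s3.png',(200,150,500,380),2.6)"
```

```text
[ 0.58370392 -0.26376672  0.24074999] [-2.64657236e+00 -1.68940808e+00  1.87325389e-03] [-0.001, 0.002, 0.111, -0.002, 0.0, -0.005]
```

View pics/s3.png

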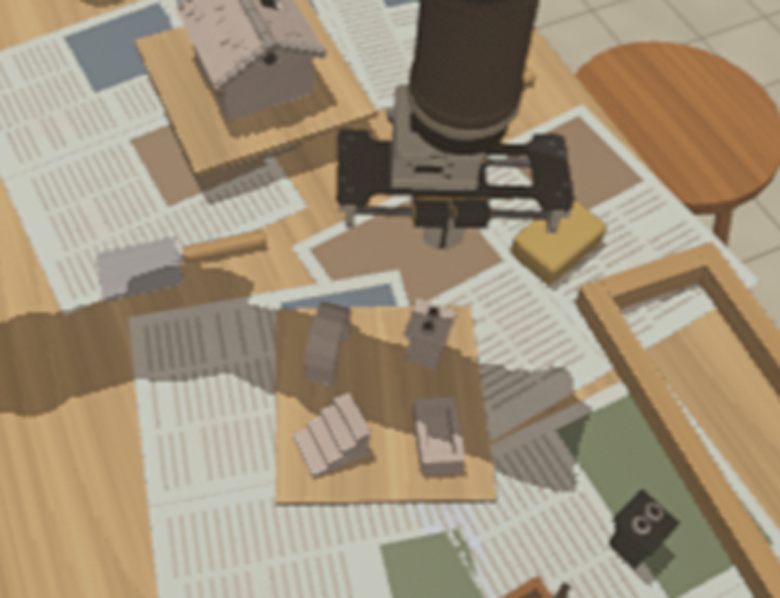

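The crop shows the fingertips (445,240) right above the chimney (430,325). The yellow sponge, the black look-alike and the board are all clear. I'll descend and hold.

Call:
jog_arm([
  [[0,0.002,0.03,0,0,0,1],[0,0.002,0.06,0,0,0,1],[0,0.002,0.085,0,0,0,1],[0,0.002,0.1,0,0,0,1],[0,0.002,0.108,0,0,0,1],[0,0.002,0.11,0,0,0,1],[0,0.002,0.11,0,0,0,1],[0,0.002,0.11,0,0,0,1],[0,0.002,0.11,0,0,0,1],[0,0.002,0.11,0,0,0,1]],
])

```text
clock: 10.27
position: [0.5866, -0.2659, 0.1334]
ee_rot: [2.647, 1.689, 0.002]
force: [-0.9, 0.3, 0.5]
width: 0.004
gripper_force: 0.0
```

Call:
jog_arm([
  [[0,0,0,0,0,0,1],[0,0,0,0,0,0,1],[0,0,0,0,0,0,1],[0,0,0,0,0,0,1],[0,0,0,0,0,0,1],[0,0,0,0,0,0,1],[0,0,0,0,0,0,1],[0,0,0,0,0,0,1],[0,0,0,0,0,0,1],[0,0,0,0,0,0,1]],
])

```text
clock: 11.1
position: [0.586, -0.2657, 0.1322]
ee_rot: [2.648, 1.69, 0.0]
force: [0.4, -0.6, 0.8]
width: 0.006
gripper_force: 0.0
```

Call:
jog_arm([
  [[0,0,0,0,0,0,1],[0,0,0,0,0,0,1],[0,0,0,0,0,0,1],[0,0,0,0,0,0,1],[0,0,0,0,0,0,1],[0,0,0,0,0,0,1],[0,0,0,0,0,0,1],[0,0,0,0,0,0,1],[0,0,0,0,0,0,1],[0,0,0,0,0,0,1]],
])

```text
clock: 11.93
position: [0.586, -0.2657, 0.1322]
ee_rot: [2.648, 1.69, 0.0]
force: [-0.0, 0.0, -0.7]
width: 0.01
gripper_force: 0.0
```

Call:
jog_arm([
  [[0,0,0,0,0,0,1],[0,0,0,0,0,0,1],[0,0,0,0,0,0,1],[0,0,-0.03,0,0,0,1],[0,0,-0.06,0,0,0,1],[0,0,-0.1,0,0,0,1],[0,0,-0.13,0,0,0,1],[0,0,-0.15,0,0,0,1],[0,0,-0.16,0,0,0,1],[0,0,-0.16,0,0,0,1]],
])

```text
clock: 12.77
position: [0.5867, -0.2663, 0.2943]
ee_rot: [2.645, 1.688, 0.004]
force: [0.8, -1.2, -0.7]
width: 0.003
gripper_force: 0.0
```

```bash
python3 - <<'E'
from h import *
get_image("top"); h=silhouettes("turntable","top")[0]["mask"]|silhouettes("house","top")[0]["mask"]
c=max(cv2.findContours(h.astype(np.uint8),0,2)[0],key=cv2.contourArea)[:,0]
print(cv2.minAreaRect(np.array([ray("top",p,.057)[:2] for p in c.astype(float)],np.float32)))
print(ray("top",(254.4,180.3),.153))
for y in (-.43,0,.26): print(rel([.583,.154,.29],y))
E
```

```text
((0.552415132522583, 0.1350981444120407), (0.22593095898628235, 0.23000265657901764), 0.5276502370834351)
[0.58088847 0.15363073 0.153     ]
[0.379, -0.179, 0.001, -0.002, 0.0, -0.005]
[0.379, -0.179, 0.001, -0.002, -0.0, -0.435]
[0.379, -0.179, 0.001, -0.002, -0.001, -0.695]
```

Call:
jog_arm([
  [[0.379,-0.179,0,0,0,-0.43,1],[0.379,-0.179,0,0,0,-0.43,1],[0.379,-0.179,0,0,0,-0.43,1],[0.379,-0.179,0,0,0,-0.43,1],[0.379,-0.179,0,0,0,-0.43,1],[0.379,-0.179,0,0,0,-0.43,1],[0.379,-0.179,0,0,0,-0.43,1],[0.379,-0.179,0,0,0,-0.43,1],[0.379,-0.179,0,0,0,-0.43,1],[0.379,-0.179,0,0,0,-0.43,1]],
])

```text
clock: 13.75
position: [0.582, 0.1532, 0.2902]
ee_rot: [-2.226, -2.216, 0.004]
force: [0.5, -0.1, 0.6]
width: 0.006
gripper_force: 0.0
```

Call:
jog_arm([
  [[0,0,0,0,0,0,1]],
])

```text
clock: 13.83
position: [0.5812, 0.1625, 0.2889]
ee_rot: [-2.209, -2.227, 0.002]
force: [-0.4, 1.4, -0.8]
width: 0.004
gripper_force: 0.0
```

```bash
python3 -c "
from h import *
print(observe()['position'],rel([.583,.154,.29],0))"
```

```text
[0.58124554 0.16254749 0.28889457] [-0.009, 0.002, -0.001, -0.004, -0.002, 0.008]
```

Call:
jog_arm([
  [[-0.003,0.001,0,0,0,0,1],[-0.003,0.001,0,0,0,0,1],[-0.003,0.001,0,0,0,0,1],[-0.003,0.001,0.02,0,0,0,1],[-0.003,0.001,0.04,0,0,0,1],[-0.003,0.001,0.06,0,0,0,1],[-0.003,0.001,0.075,0,0,0,1],[-0.003,0.001,0.085,0,0,0,1],[-0.003,0.001,0.088,0,0,0,1],[-0.003,0.001,0.088,0,0,0,1]],
])

```text
clock: 14.67
position: [0.5842, 0.1469, 0.2036]
ee_rot: [2.228, 2.214, -0.002]
force: [-0.2, -0.0, -0.1]
width: 0.007
gripper_force: 0.0
```

Call:
jog_arm([
  [[0,0,0,0,0,0,1],[0,0,0,0,0,0,1],[0,0,0,0,0,0,1],[0,0,0,0,0,0,1],[0,0,0,0,0,0,1],[0,0,0,0,0,0,1],[0,0,0,0,0,0,1],[0,0,0,0,0,0,1],[0,0,0,0,0,0,1],[0,0,0,0,0,0,1]],
])

```text
clock: 15.5
position: [0.5843, 0.148, 0.204]
ee_rot: [2.226, 2.216, -0.0]
force: [-0.3, 0.1, 0.7]
width: 0.003
gripper_force: 0.0
```

Call:
jog_arm([
  [[0,0,0,0,0,0,1],[0,0,0,0,0,0,1],[0,0,0,0,0,0,1],[0,0,0,0,0,0,1],[0,0,0,0,0,0,1],[0,0,0,0,0,0,1],[0,0,0,0,0,0,1],[0,0,0,0,0,0,1],[0,0,0,0,0,0,1],[0,0,0,0,0,0,1]],
])

```text
clock: 16.33
position: [0.5844, 0.1479, 0.204]
ee_rot: [2.226, 2.216, -0.0]
force: [0.2, -0.5, 0.1]
width: 0.004
gripper_force: 0.0
```

```bash
python3 -c "
from h import *
print(observe()['position'])
save('side','s4.png',(200,80,500,310),2.6)"
```

```text
[0.58435028 0.14794561 0.20404955]
```

View pics/s4.png

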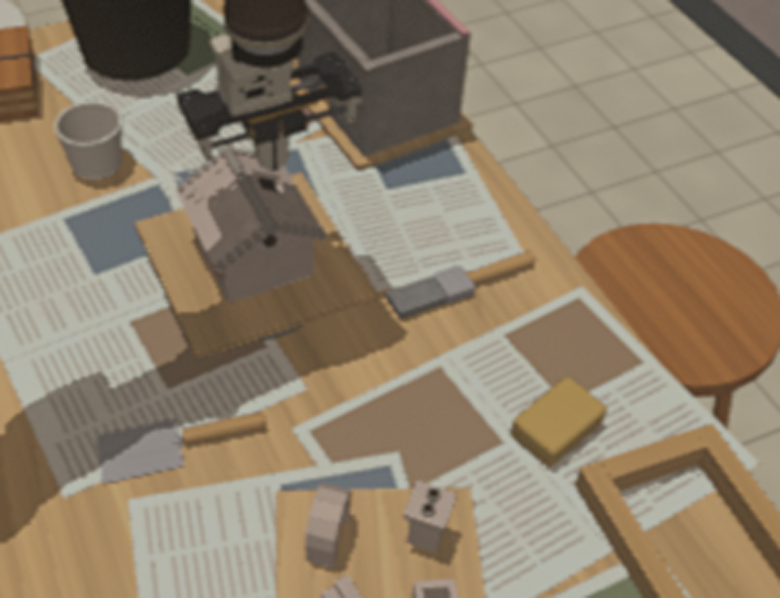

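The crop shows the fingertips (270,175) just above the opening on the far slope, touching nothing, and everything else in place. I'll finish the hold, rise and hand in.

Call:
jog_arm([
  [[0,0,0,0,0,0,1],[0,0,0,0,0,0,1],[0,0,0,0,0,0,1],[0,0,0,0,0,0,1],[0,0,-0.02,0,0,0,1],[0,0,-0.05,0,0,0,1],[0,0,-0.08,0,0,0,1],[0,0,-0.1,0,0,0,1],[0,0,-0.1,0,0,0,1],[0,0,-0.1,0,0,0,1]],
])

```text
clock: 17.22
position: [0.5849, 0.1481, 0.3051]
ee_rot: [2.226, 2.215, 0.003]
force: [0.1, -0.2, -1.0]
width: 0.009
gripper_force: 0.0
```

```bash
python3 -c "
from cell import *
print(observe()['position'],sign_off())"
```

```text
the job is handed in; nothing more can be done
[0.58486567 0.14808346 0.3050555 ] None
```

I turned the house to face the stool (within about 2° in the last image check), pointed at the chimney and then at the roof opening for about two seconds each with no contact seen, and handed the job in at about 17 s; no verdict came back.

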